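# Show a colleague how the report is bound

### The job

Show a new colleague how the report is bound: press the lever of the hole punch all the way down and let go of it; then point with the fingertips, from two or three centimetres above, at the largest of the three binder clips in the wooden tray for two full seconds, and then in the same way at the stack of pages it belongs on for two full seconds. Only point: do not touch the clips or the pages, do not go low over the two smaller clips, do not pick up or shove the punch, and leave everything else where it is.

Things in the scene. Friction and masses are not known exactly. Their poses are not given: they have to be found in the camera images.
- punch_press (a point): the place to press: top of the hole punch's broad padded lever, on its middle line. The point's x points from the lever's free front edge (30 mm before it) to the hinge (41 mm behind it), y across the lever (68 mm wide). The pad slopes down towards the free edge. The punch's base lies straight below, so a push straight down does not tip it. The point turns with the lever
- punch_lever (a joint): angle of the punch's lever: 0 raised, 0.279 rad fully down, which lowers the press point by about 10 mm. A light push of about 2 to 5 N there moves it; it has no spring and stays where it is left
- punch: two-hole punch with a dark base, white uprights and a grey lever pad, loose, 81 x 115 x 73 mm (deep, wide, high), 0.33 to 0.55 kg, right or left of the tray; origin on the table, under the middle of the punch
- clip_large_top (a point): centre of the top of the largest of the three black binder clips lying in the wooden tray; the clip measures 58 x 41 x 23 mm (along its wire handles, across, high); z up. Its top stands about 28 mm above the table. Weighs 12 g, slides at a touch
- clip_medium_top (a point): centre of the top of the middle one of the three black binder clips lying in the wooden tray; the clip measures 46 x 32 x 18 mm (along its wire handles, across, high); z up. Its top stands about 23 mm above the table. Weighs 12 g, slides at a touch
- clip_small_top (a point): centre of the top of the smallest of the three black binder clips lying in the wooden tray; the clip measures 36 x 25 x 15 mm (along its wire handles, across, high); z up. Its top stands about 20 mm above the table. Weighs 12 g, slides at a touch
- report_top (a point): centre of the top of the stack of white pages, 210 mm along its x, 148 mm along its y, 18 mm high, loose on the table on the other side of the tray from the punch
- clip_tray: shallow open wooden tray that holds the three clips in a row along its y, in any order, 90 mm apart; 100 x 290 mm, walls 14 mm high, fixed; origin at the centre of its underside
- clip_large: the largest binder clip (origin: centre of its underside)
- clip_medium: the middle-sized binder clip (origin: centre of its underside)
- clip_small: the smallest binder clip (origin: centre of its underside)
- report: the stack of pages (origin: centre of its underside)
- mouse: computer mouse, 105 x 60 x 39 mm, a bystander
- pen: pen lying on the table, 145 mm long, a bystander
- stamp: upright rubber stamp with a wooden grip, 27 x 50 x 73 mm, a bystander
- notes_yellow: square block of sticky notes, 78 x 78 x 24 mm, a bystander
Things that resemble listed ones, but are neither listed nor needed, are in the scene too. Leave any yellow look-alike of the punch alone.

How it is judged (in metres and radians):
On the way, in this order (a step that is already met when the one before it is completed fails the run):
1. the punch's lever is pressed all the way down (value of joint punch_lever above 0.25 rad), for 0.1 s.
2. the fingers are clear of the punch and point at the largest clip from just above, for 1.5 s (horizontal distance between the grasp point and clip_large_top below 0.03 m and z of the grasp point in the frame of clip_large_top below 0.075 m and not (contact force between any of the fingers, the arm and punch above 0.3 N)), for 1.5 s.
3. the fingers point at the stack of pages from just above, for 1.5 s (x of the grasp point in the frame of report_top between -0.105 and 0.105 m and y of the grasp point in the frame of report_top between -0.074 and 0.074 m and z of the grasp point in the frame of report_top below 0.08 m), for 1.5 s.
At the end, for the whole second after the job is handed in: the lever is still down (over 0.22 rad), the punch stands level within 30 mm of its start, the clips and pages lie where they lay (6 mm), and the bystanders are where they were (20 mm) (value of joint punch_lever above 0.22 rad and distance of punch from where it was at the start of the episode below 0.03 m and angle between punch's own z axis and vertical below 0.05 rad and linear speed of punch below 0.02 m/s and distance of each of clip_large, clip_medium, clip_small, report from where it was at the start of the episode below 0.006 m and distance of each of mouse, pen, stamp, notes_yellow from where it was at the start of the episode below 0.02 m); the robot touches nothing.
It fails at once if a clip is touched, shifted or lifted (contact force between any of the fingers, the arm and clip_large above 0.3 N or contact force between any of the fingers, the arm and clip_medium above 0.3 N or contact force between any of the fingers, the arm and clip_small above 0.3 N or distance of any of clip_large, clip_medium, clip_small from where it was at the start of the episode above 0.006 m).
It fails at once if the pages are touched or shifted (contact force between any of the fingers, the arm and report above 0.3 N or distance of report from where it was at the start of the episode above 0.006 m).
It fails at once if the fingers are low over one of the smaller clips ((horizontal distance between the grasp point and clip_medium_top below 0.015 m and z of the grasp point in the frame of clip_medium_top below 0.06 m) or (horizontal distance between the grasp point and clip_small_top below 0.015 m and z of the grasp point in the frame of clip_small_top below 0.06 m)).
It fails at once if the punch is lifted, tipped or shoved (height (world z) of punch above 0.012 m or angle between punch's own z axis and vertical above 0.2 rad or distance of punch from where it was at the start of the episode above 0.03 m).
It fails at once if a bystander is displaced (distance of any of mouse, pen, stamp, notes_yellow from where it was at the start of the episode above 0.02 m).
It also fails if it takes over 53 s, if anything falls off the work surface, if the arm or the gripper's body presses on something with over 40 N, if the wrist force passes 120 N, or if a joint passes its speed limit or range.

### The arm

A 7-joint arm with a two-finger parallel gripper is mounted at the origin on a cart in front of the work surface, level with it; the furniture and walls round the work are solid. World frame = base frame: x ahead of the robot, y to its left, z up, the work surface at z = 0. Lengths are in m, angles in degrees, forces in N, time in s.
With the tool pointing down it reaches from about 0.4 to 0.85 m from the base axis. Payload 6.9 kg.
Tool frame: the origin (TCP) lies at the very end of the fingers, on their centre line; the grasp point (between the pads) lies 19 mm behind it; z points along the fingers, y is the line along which they close (so a half turn about z gives the same grasp; the last joint's range is limited). The gripper opens to 85 mm and grips with 20 to 120 N. Pads are 22 mm wide; open, the fingers measure 114 mm over their backs; the gripper's body (76 mm by 85 mm) begins 54 mm behind the grasp point. The pads swing forward as they close: fully open they stand 13 mm farther back than shut.
Start: joints at [-57.84, 29.078, -13.613, 85.955, 7.202, 65.827, -8.869], TCP at [0.275, 0.561, 0.231] pointing down, gripper open.
Joint ranges: [-176.47, 176.47], [-13.61, 117.27], [-81.72, 77.17], [0.22, 143.17], [-87.28, 267.28], [10, 112.55], [-165.47, 165.47]. Speed limits (degrees/s): [136.94, 136.94, 180, 180, 180, 180, 180].

### API

Orientations are given as [roll, pitch, yaw] about the fixed x, y, z axes, in that order (R = Rz(yaw) Ry(pitch) Rx(roll)).
In Python, from workcell import ctrl gives the robot as it stands. The module is installed in compiled form; this text tells all that it offers.
- The arm moves only by the shell command python3 -m handwheel 'ROWS' [FORCE]. ROWS is JSON, a list of rows, each a list of 3 entries, a list of its own where there are three numbers: the closure, from 0 (fully open) to 1 (shut), then the shift along the world's x, y, z in mm, then the turn, a rotation vector about the world's x, y, z in degrees. In form: [[fingers, [x, y, z], [rx, ry, rz]], ...]. A call has 1 to 10 rows; each row is the pose to reach, as a shift and turn from the pose commanded when the call began; what a row does not reach only later rows make up. A row lasts 1/8 s, in which the tool goes at most 62.5 mm and 10.7 degrees, less where a joint would pass 70% of its speed; a pose out of reach is approached as far as the arm can. A call with a gripper value outside its range is refused whole. The fingers move at their own pace and stop on an object; FORCE is the grip in N (left out, the last holds). Time passes only in rows, so rows that repeat a pose let the fingers close. It gives the time, the measured TCP pose, the force, the opening and the grip force at its end, in the units of the state.
- ctrl.get_obs(): the state, without advancing time (a new reading comes with each control period).
- ctrl.get_image(name): name is "scene" or "side" or "wrist"; returns a dict with "pixels" (420x560x3 uint8, blue, green, red), "intrinsics" (3x3 intrinsics, pixels), "xyz" and "rotation" of the camera in the world. Camera axes: x right, y down, z forward; pixel columns grow to the right and rows downward; lengths in m; the calibration is good to about 2 mm. A picture is of the moment at which its call begins. There is no depth.
- ctrl.finish_job(): hands the job in; it is judged then, once.
Trained networks look in a picture, given as the dict that the camera call returned (one of the last four; its "shot" number tells which), for a name from the list of things; names that differ only in an ending like _2 or _b are one class to them, and where a whole thing is asked for, a point or a joint stands for the part that bears it (a point fixed in the world has none). Each returns a list of dicts, best first, with "score" (0 to 1); they miss things now and then, are a little off and sometimes report something else, mostly with a low value. They report only what shows in the picture. A call takes as long as a camera call. They do not tell look-alikes from the thing itself.
- ctrl.boxes_of(picture, thing): "bbox" ([centre column, centre row, width, height] in pixels, round what is visible of it).
- ctrl.cut_out(picture, thing): "mask" (420x560 bool, what is visible of it) and "bbox" ([centre column, centre row, width, height] in pixels, round what is visible of it).
- ctrl.mark_of(picture, thing): "uv" ([column, row] in pixels: a listed point, or the origin of a listed thing).
The state is a dict: "clock": time; "q": joint angles; "joint_velocities": joint speeds; "effort": joint torques, N m; "position": TCP position; "eef_rot": TCP orientation; "ft_force": force on the tool from outside, world axes, zero at the start; "wrist_torque": the same for the moment, N m; "width": opening from 0.0 (shut) to 1.0 (fully open); "finger_force": force on a finger pad.
Only numpy, scipy, OpenCV 4.12 (cv2) and the standard library are available. Lean on these libraries where they do the work, as an engineer would, in place of code of your own. Each camera call takes 0.05 s, during which the arm holds its last target. There are 200 camera calls.

## Working session

There is one attempt and no reset: what is moved stays moved. The work goes in short steps, Python scripts to look and compute and a shell command to move; the robot and the scene stay as the last step left them, time stands still between calls to the robot, and variables do not carry over. Pictures are saved under pics/ and viewed, at most 10 in all, crops included, and the job is handed in when it is done.

```bash
mkdir -p pics; cat > h.py <<'E'
import numpy as np,cv2
from workcell import ctrl
def ray(im,uv):
    K=np.array(im["intrinsics"]);R=np.array(im["rotation"])
    if R.shape!=(3,3):
        from scipy.spatial.transform import Rotation as Ro
        R=Ro.from_euler('xyz',R,degrees=True).as_matrix()
    d=R@np.linalg.solve(K,[uv[0],uv[1],1]);return np.array(im["xyz"]),d
def atz(im,uv,z):
    o,d=ray(im,uv);return o+d*(z-o[2])/d[2]
def tri(a,b):
    A=np.zeros((3,3));v=np.zeros(3)
    for o,d in (a,b):
        d=d/np.linalg.norm(d);P=np.eye(3)-np.outer(d,d);A+=P;v+=P@o
    return np.linalg.solve(A,v)
E
cat > look.py <<'E'
from h import *
Z=dict(punch_press=.07,punch=0,clip_large_top=.028,clip_medium_top=.023,clip_small_top=.020,report_top=.018,clip_tray=0,mouse=0,stamp=0,pen=0,notes_yellow=0)
np.set_printoptions(precision=3,suppress=True)
o=ctrl.get_obs();print(o["clock"],o["position"],o["eef_rot"],o["ft_force"])
for c in ("scene","side"):
    im=ctrl.get_image(c);cv2.imwrite(f"pics/{c}0.png",im["pixels"])
    print(c,np.array(im["xyz"]),np.array(im["rotation"]).shape)
    for n in Z:
        for m in ctrl.mark_of(im,n)[:3]: print(c,n,round(m["score"],2),np.round(m["uv"]),atz(im,m["uv"],Z[n]))
E
python3 look.py
```

```text
0.0 [0.275 0.561 0.23 ] [-179.9      0.003  153.884] [-0.329  0.03  -0.465]
scene [-0.031 -0.481  0.985] (3,)
scene punch_press 0.81 [327. 349.] [ 0.34  -0.269  0.07 ]
scene punch_press 0.69 [371. 302.] [ 0.492 -0.263  0.07 ]
scene punch 0.76 [324. 369.] [ 0.33  -0.279  0.   ]
scene punch 0.67 [368. 317.] [ 0.495 -0.266  0.   ]
scene clip_large_top 0.69 [235. 142.] [0.652 0.381 0.028]
scene clip_large_top 0.54 [298. 244.] [ 0.514 -0.022  0.028]
scene clip_medium_top 0.64 [267. 229.] [0.493 0.071 0.023]
scene clip_small_top 0.59 [236. 218.] [0.461 0.156 0.02 ]
scene report_top 0.76 [195. 159.] [0.526 0.415 0.018]
scene clip_tray 0.87 [267. 234.] [0.493 0.071 0.   ]
scene mouse 0.54 [367. 316.] [ 0.497 -0.262  0.   ]
scene stamp 0.71 [327. 206.] [0.682 0.026 0.   ]
scene stamp 0.25 [235. 144.] [0.667 0.399 0.   ]
scene pen 0.42 [238. 141.] [0.682 0.404 0.   ]
scene notes_yellow 0.84 [291. 181.] [0.679 0.164 0.   ]
scene notes_yellow 0.34 [240. 223.] [0.467 0.15  0.   ]
side [1.127 0.235 1.298] (3,)
side punch_press 0.92 [203. 125.] [ 0.332 -0.281  0.07 ]
side punch_press 0.6 [185. 164.] [ 0.488 -0.278  0.07 ]
side punch 0.68 [193. 184.] [ 0.509 -0.256  0.   ]
side punch 0.65 [205. 136.] [ 0.33  -0.287  0.   ]
side clip_large_top 0.42 [260. 203.] [ 0.523 -0.025  0.028]
side clip_medium_top 0.39 [294. 201.] [0.483 0.07  0.023]
side clip_small_top 0.59 [321. 204.] [0.464 0.149 0.02 ]
side clip_small_top 0.45 [173. 246.] [ 0.729 -0.222  0.02 ]
side report_top 0.89 [404. 241.] [0.507 0.412 0.018]
side clip_tray 0.92 [291. 209.] [0.5   0.065 0.   ]
side clip_tray 0.57 [322. 204.] [0.454 0.151 0.   ]
side mouse 0.68 [175. 245.] [ 0.718 -0.226  0.   ]
side stamp 0.5 [264. 259.] [0.68  0.039 0.   ]
side pen 0.62 [386. 298.] [0.683 0.402 0.   ]
side notes_yellow 0.79 [304. 277.] [0.695 0.164 0.   ]
```

View pics/scene0.png

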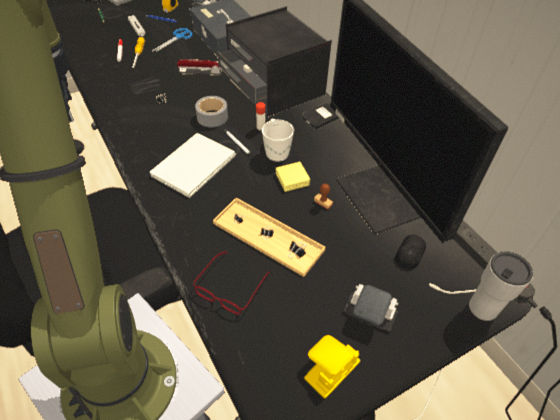

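View pics/side0.png

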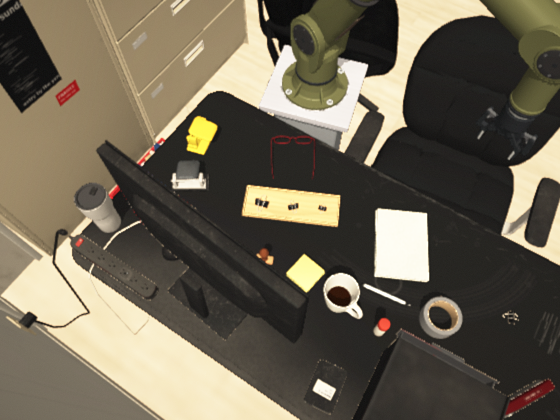

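The scene view shows the grey punch at about (372,303) and the yellow look-alike at (335,362). The large clip is at (298,248), the right-hand end of the tray, and the pages are at (193,163). In the side view the punch is at (188,172) with its white uprights (hinge) on the far-from-robot side. The large clip is at (261,203) and the pages at (402,243). I'll shut the fingers and move high towards the punch.

```bash
python3 -m handwheel '[[1,[10,-20,0],[0,0,0]],[1,[30,-60,0],[0,0,0]],[1,[50,-105,0],[0,0,0]],[1,[75,-150,0],[0,0,0]],[1,[95,-195,0],[0,0,0]],[1,[120,-240,0],[0,0,0]],[1,[140,-285,0],[0,0,0]],[1,[160,-330,0],[0,0,0]],[1,[175,-370,0],[0,0,0]],[1,[185,-410,0],[0,0,0]]]' && python3 -m handwheel '[[1,[0,-45,0],[0,0,0]],[1,[0,-90,0],[0,0,0]],[1,[0,-135,0],[0,0,0]],[1,[0,-180,0],[0,0,0]],[1,[0,-225,0],[0,0,0]],[1,[0,-270,0],[0,0,0]],[1,[0,-315,0],[0,0,0]],[1,[0,-340,0],[0,0,0]],[1,[0,-340,0],[0,0,0]],[1,[0,-340,0],[0,0,0]]]'
cat > look2.py <<'E'
from h import *
import sys
np.set_printoptions(precision=3,suppress=True)
o=ctrl.get_obs();print(o["clock"],o["position"],o["eef_rot"],o["ft_force"],o["q"])
ims={c:ctrl.get_image(c) for c in ("scene","side","wrist")}
cv2.imwrite(f"pics/wrist{sys.argv[1]}.png",ims["wrist"]["pixels"])
for n,z in dict(punch_press=.065,punch=0,clip_large_top=.028,report_top=.018).items():
    r={}
    for c,im in ims.items():
        for m in ctrl.mark_of(im,n)[:2]:
            r.setdefault(c,[]).append(m["uv"]);print(c,n,round(m["score"],2),np.round(m["uv"]),atz(im,m["uv"],z))
    ks=list(r)
    for i in range(len(ks)):
        for j in range(i):
            for u in r[ks[i]]:
                for v in r[ks[j]]: print('  tri',ks[j],ks[i],tri(ray(ims[ks[i]],u),ray(ims[ks[j]],v)))
E
python3 look2.py 1
```

```text
clock: 2.45
position: [0.4604, 0.1482, 0.2314]
eef_rot: [-180.0, 0.0, 153.8]
ft_force: [-0.4, 0.1, 0.1]
width: -0.0
finger_force: 0.0
clock: 3.7
position: [0.4596, -0.1883, 0.2313]
eef_rot: [180.0, -0.0, 153.9]
ft_force: [-0.4, 0.0, 0.2]
width: 0.0
finger_force: 0.0
3.7 [ 0.46  -0.188  0.231] [179.975  -0.026 153.879] [-0.382  0.007  0.197] [ 18.781  17.49    0.935 104.924  -0.365  57.611  83.747]
scene punch_press 0.89 [373. 304.] [ 0.495 -0.268  0.065]
scene punch_press 0.75 [326. 350.] [ 0.34  -0.267  0.065]
side punch_press 0.94 [184. 164.] [ 0.486 -0.281  0.065]
side punch_press 0.46 [202. 126.] [ 0.335 -0.284  0.065]
wrist punch_press 0.96 [218. 248.] [ 0.484 -0.268  0.065]
wrist punch_press 0.85 [144. 124.] [ 0.339 -0.27   0.065]
  tri scene side [ 0.49  -0.273  0.076]
  tri scene side [ 0.408 -0.282 -0.034]
  tri scene side [ 0.418 -0.266  0.173]
  tri scene side [ 0.339 -0.274  0.075]
  tri scene wrist [ 0.486 -0.268  0.072]
  tri scene wrist [ 0.429 -0.264  0.02 ]
  tri scene wrist [ 0.39  -0.262  0.191]
  tri scene wrist [ 0.339 -0.268  0.068]
  tri side wrist [ 0.486 -0.2
[... 1439 characters left out ...]
e wrist [ 0.287 -0.336  0.554]
  tri side wrist [ 0.512 -0.022  0.024]
  tri side wrist [0.504 0.01  0.072]
scene report_top 0.57 [374. 303.] [ 0.523 -0.257  0.018]
scene report_top 0.56 [239. 222.] [0.458 0.143 0.018]
side report_top 0.62 [401. 241.] [0.51  0.405 0.018]
side report_top 0.46 [303. 273.] [0.693 0.16  0.018]
wrist report_top 0.67 [488. 115.] [0.49  0.061 0.018]
  tri scene side [ 0.548  0.084 -0.021]
  tri scene side [ 0.501  0.336 -0.121]
  tri scene side [ 0.646 -0.021 -0.28 ]
  tri scene side [ 0.585  0.2   -0.162]
  tri scene wrist [ 0.291 -0.33   0.55 ]
  tri scene wrist [ 0.534  0.205 -0.145]
  tri side wrist [ 0.493  0.326 -0.2  ]
  tri side wrist [ 0.58   0.173 -0.216]
```

View pics/wrist1.png

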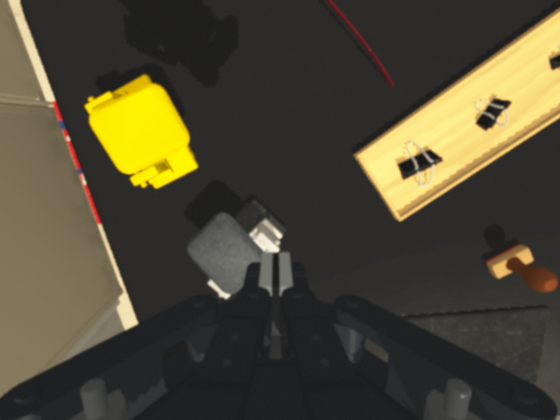

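The wrist view shows the grey pad at about (226,250), its white uprights at (265,237) and (215,288), and the large clip at (420,165). The press point comes out at about (0.486,-0.270,0.068). I'll go above it, then check again.

```bash
python3 -m handwheel '[[1,[7,-22,-20],[0,0,0]],[1,[14,-44,-40],[0,0,0]],[1,[20,-64,-70],[0,0,0]],[1,[26,-82,-100],[0,0,0]],[1,[26,-82,-120],[0,0,0]],[1,[26,-82,-120],[0,0,0]],[1,[26,-82,-120],[0,0,0]]]'; python3 look2.py 2 | grep -v -e clip -e report | head -24
```

```text
clock: 5.32
position: [0.4866, -0.2708, 0.112]
eef_rot: [180.0, 0.1, 153.9]
ft_force: [0.6, -0.6, 1.1]
width: -0.002
finger_force: 0.0
5.325 [ 0.487 -0.271  0.112] [179.997   0.052 153.901] [ 0.61  -0.568  1.085] [ 25.607  30.032   1.482 105.656  -1.067  44.272  91.554]
scene punch_press 0.78 [373. 301.] [ 0.499 -0.263  0.065]
scene punch_press 0.64 [329. 351.] [ 0.341 -0.274  0.065]
side punch_press 0.73 [202. 125.] [ 0.331 -0.285  0.065]
side punch_press 0.65 [184. 167.] [ 0.495 -0.277  0.065]
wrist punch_press 0.79 [280. 234.] [ 0.487 -0.267  0.065]
wrist punch_press 0.79 [158.   8.] [ 0.341 -0.27   0.065]
  tri scene side [ 0.418 -0.264  0.179]
  tri scene side [ 0.338 -0.278  0.077]
  tri scene side [ 0.497 -0.269  0.073]
  tri scene side [ 0.413 -0.285 -0.047]
  tri scene wrist [ 0.483 -0.266  0.086]
  tri scene wrist [ 0.444 -0.263 -0.014]
  tri scene wrist [ 0.411 -0.272  0.202]
  tri scene wrist [ 0.341 -0.272  0.063]
  tri side wrist [ 0.432 -0.233  0.218]
  tri side wrist [ 0.491 -0.274  0.059]
  tri side wrist [ 0.366 -0.261  0.12 ]
  tri side wrist [ 0.39  -0.293  0.007]
scene punch 0.95 [326. 369.] [ 0.333 -0.28   0.   ]
scene punch 0.68 [368. 318.] [ 0.492 -0.267 -0.   ]
side punch 0.67 [192. 184.] [ 0.51  -0.257 -0.   ]
side punch 0.63 [204. 138.] [ 0.337 -0.289  0.   ]
wrist punch 0.87 [285. 218.] [ 0.497 -0.266  0.   ]
```

View pics/wrist2.png

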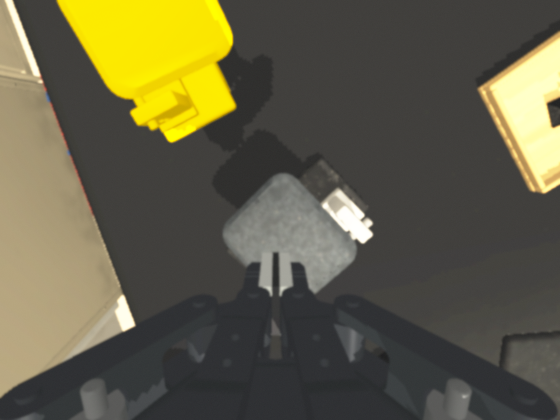

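The pad spans about (225–355,175–292) with its middle at (290,240), and the fingertips are straight above its middle line. I'll press down.

```bash
python3 -m handwheel '[[1,[0,2,-15],[0,0,0]],[1,[0,2,-28],[0,0,0]],[1,[0,2,-34],[0,0,0]],[1,[0,2,-38],[0,0,0]],[1,[0,2,-40],[0,0,0]],[1,[0,2,-42],[0,0,0]]]'; python3 -m handwheel '[[1,[0,0,-2],[0,0,0]],[1,[0,0,-4],[0,0,0]],[1,[0,0,-6],[0,0,0]],[1,[0,0,-6],[0,0,0]]]'
```

```text
clock: 6.82
position: [0.4863, -0.269, 0.0694]
eef_rot: [-180.0, 0.0, 153.9]
ft_force: [-0.2, -0.5, 0.1]
width: 0.002
finger_force: 0.0
clock: 7.32
position: [0.4858, -0.269, 0.0632]
eef_rot: [-180.0, -0.0, 153.9]
ft_force: [-1.5, -0.5, 0.7]
width: 0.003
finger_force: 0.6
```

```bash
python3 -m handwheel '[[1,[0,0,-1],[0,0,0]],[1,[0,0,-2],[0,0,0]],[1,[0,0,-3],[0,0,0]],[1,[0,0,-4],[0,0,0]],[1,[0,0,-4],[0,0,0]]]'; python3 -m handwheel '[[1,[0,0,-1],[0,0,0]],[1,[0,0,-2],[0,0,0]],[1,[0,0,-3],[0,0,0]],[1,[0,0,-3],[0,0,0]]]'
```

```text
clock: 7.95
position: [0.4859, -0.2689, 0.0591]
eef_rot: [-180.0, -0.0, 153.9]
ft_force: [-4.4, -1.3, 1.6]
width: 0.001
finger_force: 1.9
clock: 8.45
position: [0.4854, -0.2691, 0.0562]
eef_rot: [-180.0, -0.1, 153.9]
ft_force: [-5.4, -2.0, 4.3]
width: -0.001
finger_force: 3.6
```

```bash
python3 -m handwheel '[[1,[0,0,-1],[0,0,0]],[1,[0,0,-2],[0,0,0]],[1,[0,0,-2],[0,0,0]]]'; python3 -m handwheel '[[1,[0,0,-1],[0,0,0]],[1,[0,0,-2],[0,0,0]],[1,[0,0,-2],[0,0,0]]]';  python3 - <<'E'
from h import *
im=ctrl.get_image("side");cv2.imwrite("pics/s3.png",cv2.resize(im["pixels"][110:230,130:290],None,fx=5,fy=5,interpolation=cv2.INTER_CUBIC))
im=ctrl.get_image("wrist");cv2.imwrite("pics/w3.png",im["pixels"])
E
```

```text
clock: 8.82
position: [0.4842, -0.2695, 0.0547]
eef_rot: [-179.9, -0.1, 153.8]
ft_force: [-9.1, -1.7, 12.6]
width: -0.002
finger_force: 7.6
clock: 9.2
position: [0.4842, -0.2696, 0.054]
eef_rot: [-179.9, -0.1, 153.8]
ft_force: [-13.9, -0.1, 25.8]
width: -0.003
finger_force: 14.3
```

View pics/w3.png

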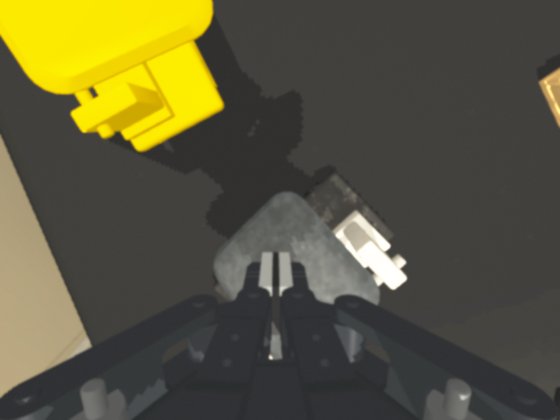

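The wrist view shows the pad flat under the fingertips. The motion stopped at z=0.054 while the force rose to 26 N, so the lever is on its stop. I'll lift straight up and check.

```bash
python3 -m handwheel '[[1,[0,0,3],[0,0,0]],[1,[0,0,8],[0,0,0]],[1,[0,0,20],[0,0,0]],[1,[0,0,45],[0,0,0]],[1,[0,0,75],[0,0,0]],[1,[0,0,100],[0,0,0]]]' && python3 -m handwheel '[[1,[5,40,0],[0,0,0]],[1,[10,80,0],[0,0,0]],[1,[15,120,0],[0,0,0]],[1,[20,165,0],[0,0,0]],[1,[24,205,0],[0,0,0]],[1,[26,225,0],[0,0,0]],[1,[26,225,0],[0,0,0]],[1,[26,225,0],[0,0,0]]]'; python3 look2.py 4 | grep -v report | head -60; python3 - <<'E'
from h import *
im=ctrl.get_image("side")["pixels"]; 
a=[cv2.resize(x[110:230,130:290],None,fx=2.4,fy=2.4,interpolation=cv2.INTER_CUBIC) for x in (cv2.imread("pics/side0.png"),im)]
b=ctrl.get_image("scene")["pixels"]
a+=[cv2.resize(x[240:360,300:460],None,fx=2.4,fy=2.4,interpolation=cv2.INTER_CUBIC) for x in (cv2.imread("pics/scene0.png"),b)]
cv2.imwrite("pics/cmp.png",np.vstack([np.hstack(a[:2]),np.hstack(a[2:])]))
E
```

```text
clock: 10.05
position: [0.4872, -0.2685, 0.1541]
eef_rot: [180.0, 0.1, 153.9]
ft_force: [0.3, 0.3, 0.6]
width: 0.001
finger_force: 0.0
clock: 11.05
position: [0.5124, -0.0447, 0.1526]
eef_rot: [-180.0, 0.0, 153.9]
ft_force: [-0.6, -0.3, 0.4]
width: 0.001
finger_force: 0.0
11.05 [ 0.512 -0.045  0.153] [-179.988    0.047  153.852] [-0.587 -0.314  0.416] [  1.756  23.905   0.691 109.109  -0.342  46.95   66.472]
scene punch_press 0.77 [371. 304.] [ 0.489 -0.265  0.065]
scene punch_press 0.73 [325. 350.] [ 0.338 -0.265  0.065]
side punch_press 0.71 [186. 166.] [ 0.487 -0.274  0.065]
side punch_press 0.64 [205. 125.] [ 0.33  -0.277  0.065]
wrist punch_press 0.62 [416. 297.] [0.627 0.031 0.065]
wrist punch_press 0.57 [ 38. 292.] [ 0.481 -0.252  0.065]
  tri scene side [ 0.488 -0.269  0.07 ]
  tri scene side [ 0.407 -0.278 -0.04 ]
  tri scene side [ 0.412 -0.262  0.171]
  tri scene side [ 0.335 -0.27   0.076]
  tri scene wrist [ 0.461 -0.146  0.203]
  tri scene wrist [ 0.141 -0.239  0.631]
  tri scene wrist [ 0.487 -0.263  0.059]
  tri scene wrist [ 0.424 -0.263  0.022]
  tri side wrist [ 0.
[... 701 characters left out ...]
   -0.261 -0.002]
scene clip_large_top 0.53 [299. 244.] [ 0.516 -0.022  0.028]
scene clip_large_top 0.29 [237. 142.] [0.659 0.376 0.028]
side clip_large_top 0.51 [261. 202.] [ 0.521 -0.024  0.028]
wrist clip_large_top 0.7 [296. 197.] [ 0.512 -0.024  0.028]
wrist clip_large_top 0.42 [465.  58.] [0.469 0.144 0.028]
  tri scene side [ 0.518 -0.023  0.026]
  tri scene side [0.553 0.09  0.251]
  tri scene wrist [ 0.512 -0.024  0.034]
  tri scene wrist [0.391 0.003 0.437]
  tri scene wrist [ 0.44  -0.042  0.217]
  tri scene wrist [0.425 0.011 0.356]
  tri side wrist [ 0.515 -0.025  0.017]
  tri side wrist [0.512 0.031 0.139]
  tri scene side [0.514 0.41  0.024]
  tri scene side [0.49  0.1   0.219]
```

View pics/cmp.png

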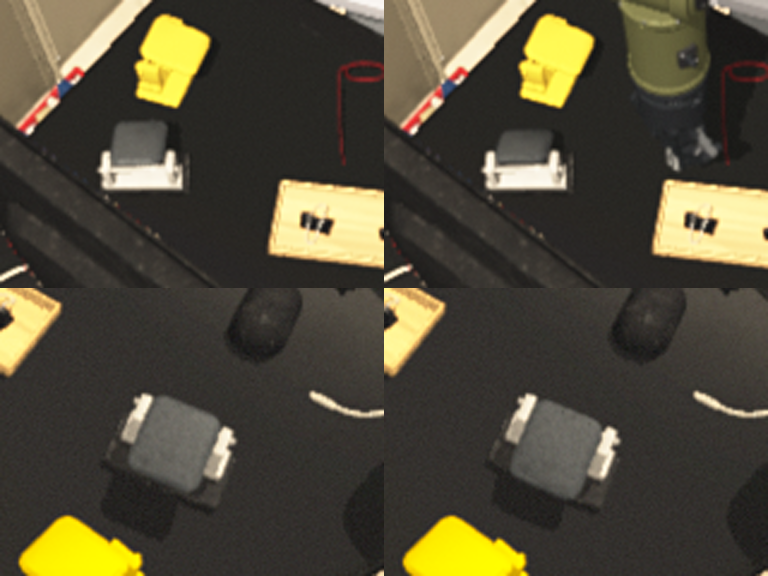

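View pics/wrist4.png

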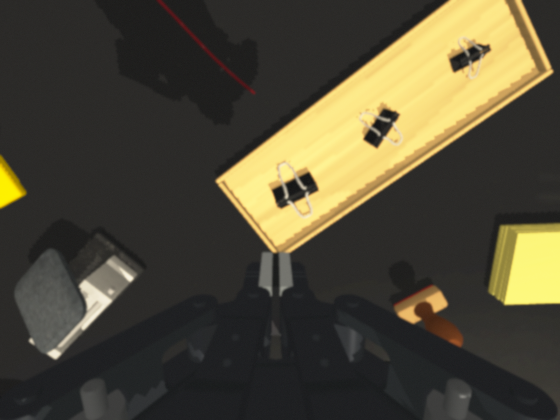

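The comparison shows the pad tilted down in the side view, with the punch in place (side (530,165) right, unchanged against the left frame). The wrist view confirms that the largest clip is the one at (295,189), at about (0.514,-0.023). Now I'll point at it.

```bash
python3 -m handwheel '[[1,[1,10,0],[0,0,0]],[1,[2,22,-10],[0,0,0]],[1,[2,22,-35],[0,0,0]],[1,[2,22,-60],[0,0,0]],[1,[2,22,-80],[0,0,0]],[1,[2,22,-90],[0,0,0]],[1,[2,22,-96],[0,0,0]],[1,[2,22,-99],[0,0,0]],[1,[2,22,-99],[0,0,0]],[1,[2,22,-99],[0,0,0]]]' ; python3 - <<'E'
from h import *
im=ctrl.get_image("side");w=ctrl.get_image("wrist")
cv2.imwrite("pics/p5.png",np.vstack([cv2.resize(im["pixels"][140:260,220:360],(560,480)[:2] and (490,420)) ,])) 
cv2.imwrite("pics/w5.png",w["pixels"])
for m in ctrl.mark_of(w,"clip_large_top")[:2]: print(m["score"],m["uv"],atz(w,m["uv"],.028))
E
```

```text
clock: 13.15
position: [0.5145, -0.0218, 0.0537]
eef_rot: [180.0, 0.0, 153.9]
ft_force: [0.9, 0.8, 0.1]
width: 0.003
finger_force: 0.0
0.68 [268.6, 240.8] [ 0.50779799 -0.02271111  0.028     ]
```

View pics/w5.png

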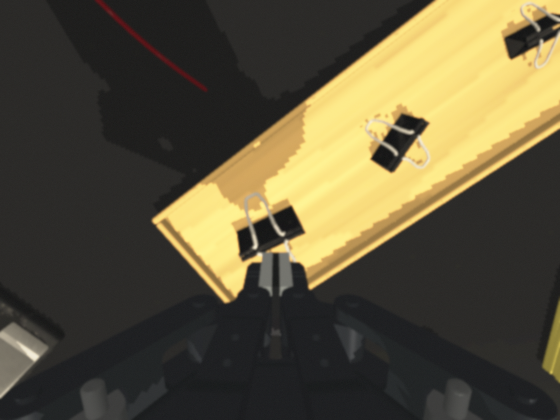

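The fingertips at (275,255) hover over the large clip at (270,232), within 1 cm horizontally and about 25 mm above it. I'll hold there for over two seconds, then rise.

```bash
python3 -m handwheel '[[1,[-3,0,0],[0,0,0]],[1,[-3,0,0],[0,0,0]],[1,[-3,0,0],[0,0,0]],[1,[-3,0,0],[0,0,0]],[1,[-3,0,0],[0,0,0]],[1,[-3,0,0],[0,0,0]],[1,[-3,0,0],[0,0,0]],[1,[-3,0,0],[0,0,0]],[1,[-3,0,0],[0,0,0]],[1,[-3,0,0],[0,0,0]]]' && python3 -m handwheel '[[1,[0,0,0],[0,0,0]],[1,[0,0,0],[0,0,0]],[1,[0,0,0],[0,0,0]],[1,[0,0,0],[0,0,0]],[1,[0,0,0],[0,0,0]],[1,[0,0,0],[0,0,0]],[1,[0,0,0],[0,0,0]],[1,[0,0,0],[0,0,0]],[1,[0,0,0],[0,0,0]]]' && python3 -m handwheel '[[1,[0,0,20],[0,0,0]],[1,[0,0,50],[0,0,0]],[1,[0,0,90],[0,0,0]],[1,[0,0,130],[0,0,0]],[1,[0,30,145],[0,0,0]],[1,[0,70,145],[0,0,0]],[1,[0,115,145],[0,0,0]],[1,[0,160,145],[0,0,0]],[1,[0,205,145],[0,0,0]],[1,[0,250,145],[0,0,0]]]' && python3 -m handwheel '[[1,[0,40,0],[0,0,0]],[1,[0,80,0],[0,0,0]],[1,[0,120,0],[0,0,0]],[1,[0,150,0],[0,0,0]],[1,[0,165,0],[0,0,0]],[1,[0,165,0],[0,0,0]],[1,[0,165,0],[0,0,0]]]'; python3 - <<'E'
from h import *
for c in("scene","side","wrist"):
  w=ctrl.get_image(c)
  for m in ctrl.mark_of(w,"report_top")[:2]: print(c,m["score"],m["uv"],atz(w,m["uv"],.018))
cv2.imwrite("pics/w6.png",w["pixels"])
E
```

```text
clock: 14.55
position: [0.5111, -0.0218, 0.0533]
eef_rot: [-180.0, -0.0, 153.9]
ft_force: [-0.1, 0.5, -0.1]
width: 0.002
finger_force: 0.0
clock: 15.68
position: [0.5111, -0.0219, 0.0533]
eef_rot: [-180.0, -0.0, 153.9]
ft_force: [0.9, 0.4, 0.2]
width: 0.005
finger_force: 0.0
clock: 16.92
position: [0.5109, 0.2295, 0.1983]
eef_rot: [-180.0, 0.0, 153.9]
ft_force: [0.5, 0.4, -0.5]
width: 0.003
finger_force: 0.0
clock: 17.8
position: [0.5117, 0.3914, 0.1983]
eef_rot: [-179.9, 0.0, 153.8]
ft_force: [0.2, -0.1, 0.1]
width: 0.0
finger_force: 0.0
scene 0.19 [267.0, 233.4] [0.48571406 0.06349394 0.018     ]
side 0.69 [404.9, 238.4] [0.49858133 0.41418072 0.018     ]
wrist 0.84 [291.3, 189.8] [0.51537262 0.40986491 0.018     ]
```

View pics/w6.png

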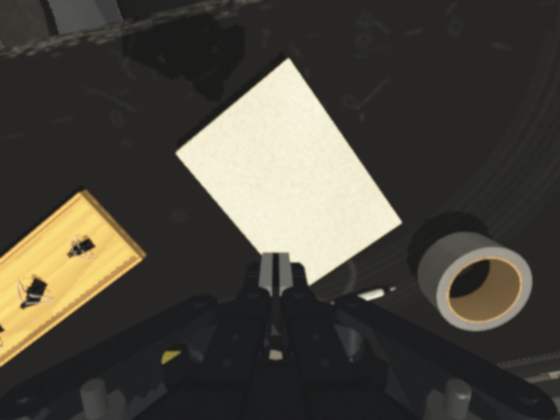

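The pages show as a white sheet with corners (290,58), (402,222), (310,287) and (177,152), so their centre is at about (0.513,0.411). Now I'll point at them for over two seconds.

```bash
python3 -m handwheel '[[1,[0,10,-20],[0,0,0]],[1,[0,20,-50],[0,0,0]],[1,[0,20,-85],[0,0,0]],[1,[0,20,-115],[0,0,0]],[1,[0,20,-135],[0,0,0]],[1,[0,20,-146],[0,0,0]],[1,[0,20,-152],[0,0,0]],[1,[0,20,-154],[0,0,0]],[1,[0,20,-154],[0,0,0]],[1,[0,20,-154],[0,0,0]]]' && python3 -m handwheel '[[1,[0,0,0],[0,0,0]],[1,[0,0,0],[0,0,0]],[1,[0,0,0],[0,0,0]],[1,[0,0,0],[0,0,0]],[1,[0,0,0],[0,0,0]],[1,[0,0,0],[0,0,0]],[1,[0,0,0],[0,0,0]],[1,[0,0,0],[0,0,0]],[1,[0,0,0],[0,0,0]],[1,[0,0,0],[0,0,0]]]' && python3 -m handwheel '[[1,[0,0,0],[0,0,0]],[1,[0,0,0],[0,0,0]],[1,[0,0,0],[0,0,0]],[1,[0,0,0],[0,0,0]],[1,[0,0,0],[0,0,0]],[1,[0,0,0],[0,0,0]],[1,[0,0,0],[0,0,0]],[1,[0,0,0],[0,0,0]],[1,[0,0,0],[0,0,0]]]' && python3 -m handwheel '[[1,[0,0,15],[0,0,0]],[1,[0,0,45],[0,0,0]],[1,[0,0,90],[0,0,0]],[1,[0,0,130],[0,0,0]],[1,[0,0,150],[0,0,0]],[1,[0,0,150],[0,0,0]],[1,[0,0,150],[0,0,0]]]'; python3 - <<'E'
from h import *
a=[]
for c in("scene","side"):
  w=ctrl.get_image(c)["pixels"];o=cv2.imread(f"pics/{c}0.png");a.append(np.hstack([o,w]))
cv2.imwrite("pics/end.png",cv2.resize(np.vstack(a),(800,600)))
E
```

```text
clock: 19.35
position: [0.5114, 0.4134, 0.045]
eef_rot: [179.9, 0.0, 153.9]
ft_force: [-0.0, 0.3, 0.1]
width: 0.0
finger_force: 0.0
clock: 20.6
position: [0.5111, 0.4131, 0.0443]
eef_rot: [-180.0, -0.0, 153.9]
ft_force: [0.3, -0.2, -0.0]
width: 0.003
finger_force: 0.0
clock: 21.72
position: [0.5111, 0.4132, 0.0443]
eef_rot: [180.0, 0.0, 153.9]
ft_force: [-0.3, 0.7, 0.6]
width: 0.0
finger_force: 0.0
clock: 22.6
position: [0.5107, 0.4128, 0.1937]
eef_rot: [-179.9, -0.0, 153.9]
ft_force: [0.3, 0.7, -0.1]
width: -0.006
finger_force: 0.0
```

View pics/end.png

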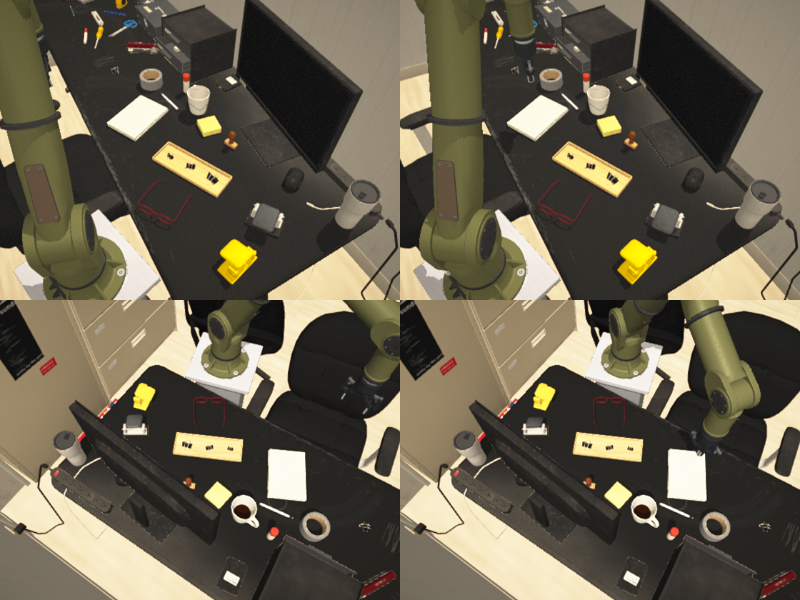

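Before (left) and after (right) match: punch, tray, clips, pages and bystanders are all where they were, and the gripper is clear. I'm handing it in.

```bash
python3 -c "
from workcell import ctrl
print(ctrl.finish_job())"
```

```text
the job is handed in; nothing more can be done
None
```

I pressed the punch lever down to its stop and let go, pointed at the largest clip and then at the pages for over two seconds each from about 25 mm above, and handed the job in; the before and after pictures show nothing else moved, but no verdict was returned.

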